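Index a spectacle frame under the hinge pin press and press the pin home

ROBOT

A 6-joint arm with a two-finger parallel gripper is mounted at the origin on a cart in front of the work surface, level with it; the furniture and walls round the work are solid. World frame = base frame: x ahead of the robot, y to its left, z up, the work surface at z = 0. Lengths are in m, angles in degrees, forces in N, time in s.
With the tool pointing down it reaches from about 0.35 to 0.725 m from the base axis. Payload 6 kg.
Tool frame: the origin (TCP) lies at the very end of the fingers, on their centre line; the grasp point (between the pads) lies 19 mm behind it (ctrl.grip_depth is the distance from the TCP to the grasp point, in m); z points along the fingers, x is the direction in which the jaws open and shut, and the axes are right-handed (so a half turn about z gives the same grasp; the last joint's range is limited). The gripper opens to 85 mm and grips with 20 to 120 N. Pads are 22 mm wide; open, the fingers measure 114 mm over their backs; the gripper's body (76 mm by 85 mm) begins 54 mm behind the grasp point. The pads swing forward as they close: fully open they stand 13 mm farther back than shut.
Start: joints at [84.036, 2.303, 4.859, 0, -92.561, -19.12], TCP at [0.254, 0.543, 0.231] pointing down, gripper open.
Joint ranges: [-146.85, 146.85], [-73.84, 115.35], [-62.03, 85.46], [-188.31, 113.3], [-161.28, -10.13], [-171.36, 171.36]. Speed limits (degrees/s): [147.25, 147.25, 172.46, 180, 180, 180].

INTERFACE

Orientations are given as a 3x3 rotation matrix whose columns are the frame's x, y, z axes.
In Python, from plant import ctrl, claw, kin, grab_frame, job, sensors gives the robot as it stands. The module is installed in compiled form; this text tells all that it offers. Calls block until the motion is done:
- ctrl.move_ptp(position, orientation): joint-space move of the TCP to a pose.
- ctrl.move_straight(position, max_speed=0.15, rot=None): straight line of the TCP; rot=None keeps the orientation; max_speed is the mean speed in m/s.
- ctrl.move_joints(angles): joint-space move.
- claw.gripper_to(opening, f_grip=None): opening from 0.0 (shut) to 1.0 (fully open); f_grip is the grip in N (None keeps the last); returns when the fingers have stopped.
- ctrl.wait(seconds).
- kin.solve_ik(position, orientation): joint angles nearest the present ones, or None.
- grab_frame(name): name is "side" or "top" or "wrist"; returns a dict with "frame" (480x640x3 uint8, red, green, blue), "range_z" (480x640 float32, m along the optical axis (not along the pixel's ray), 0 where there is no reading), "intrinsics" (3x3 intrinsics, pixels), "dist" ([k1, k2, p1, p2, k3] as OpenCV has them; the pictures are not rectified), "R" (3x3) and "t" (3): a world point X has camera coordinates R X + t. Camera axes: x right, y down, z forward; pixel columns grow to the right and rows downward; lengths in m; the calibration is good to about 2 mm. A picture is of the moment at which its call begins.
A pose or a line that the arm cannot do raises ctrl.Unreachable and nothing moves.
- job.job_done(): hands the job in, once; it reports no verdict.
Readings, each from a call of its own:
- sensors.get_t(): time.
- sensors.get_qpos(): joint angles.
- sensors.get_qvel(): joint speeds.
- sensors.get_effort(): joint torques, N m.
- sensors.get_tool_pos(): TCP position.
- sensors.get_eef_rot(): TCP orientation.
- sensors.get_contact_force(): force on the tool from outside, world axes, zero at the start.
- sensors.get_ft_torque(): the same for the moment, N m.
- sensors.get_width(): opening from 0.0 (shut) to 1.0 (fully open).
Only numpy, scipy, OpenCV 4.12 (cv2) and the standard library are available. Lean on these libraries where they do the work, as an engineer would, in place of code of your own. Each camera call takes 0.05 s, during which the arm holds its last target.

TASK

Bring the spectacle frame under the hinge pin press: push the sprung slide that carries it, by its upright end plate, in past the stop pin to the end of its travel, then let it go so that it springs back and stays latched against the stop pin at mid position. Then push the knob on top of the ram down until the hinge pin is fully home, and let the ram come up again. Leave the frame lying in its nest without touching it, and do not disturb the things round about.

Things in the scene. Friction and masses are not known exactly. Their poses are not given: they have to be found in the camera images.
- press: hinge pin press: a grey housing (x -112 to 200, y -66 to 132 mm of its own frame), top 90 mm above the table, with slide ways, a column (x 144 to 186, 280 mm high), overarm and ram (axis at x 93.5, y 0). Origin: on the table, under the middle of the slide at rest. Its x is the direction in which the slide is pushed in, towards the column; y points to the tool mat side, z up.
- push_face (a point): centre of the outer face of the slide's upright push plate, at the slide's end away from the column, 135 mm above the table. Plate: 64 mm wide across the slide, 8 mm thick, upper edge 21 mm above this point, 29 mm of plate below it; the housing's top is 45 mm below it. It is pushed along the press's x axis; free space in front of it.
- slide (a joint): travel of the sprung slide, m: 0 at rest, growing as it is pushed in, 0.042 at the end stop. Pushing slowly takes 4 N at 0 to 7.5 N at the end stop, up to 3 N more while it passes the stop pin (0.008 to 0.028), and 1.5 N of damping at 0.05 m/s. Once past about 0.029, letting go brings it back to 0.028, where the stop pin holds it; let go earlier, it runs back to 0. Returns at up to 0.25 m/s.
- stop_pin (a joint): sprung stop pin beside the slide, with a small pull knob over the tool mat: 0 when it stands out in the way of the slide, about 0.007 when the slide's bevelled block has pushed it aside. It springs out by itself; the block then rests against it. It needs no handling.
- knob_top (a point): top centre of the round palm knob on the ram, 50 mm across, 317 mm above the table when the ram is up. The ram moves straight down on the axis through this point; the overarm's upper side is 59 mm below it, all else round the knob is lower than it.
- ram (a joint): downward travel of the sprung ram, m: 0 up, 0.0195 at its lower stop. Takes 5 N at the top and 9 N at the bottom, and 4 N more while it drives the pin; returns by itself. With the slide at 0.028 the 12 mm wide ram nose stands over the pin, meets it after about 0.0115 m and has it home at about 0.0185; at other slide positions it misses the pin.
- pin_head (a point): top of the hinge pin's head, 7 mm across, in the hinge at the column end of the spectacle frame; it travels with the slide.
- hinge_pin (a joint): how far the hinge pin has been driven down, m: 0 to 0.0015 at the start (standing proud), 0.007 fully home. Stiff: about 4 N moves it, and it stays where it is left.
- frame: spectacle frame, 145 x 48 x 46 mm, lying loose in the slide's white nest, brow upwards, its length along the slide. Origin at the middle of its upper side, about 160 mm above the table. It rides along with the slide and is not touched.
- tweezers: spring tweezers, 126 x 13 x 9 mm, lying on the tool mat on the robot's side of the press
- driver: precision screwdriver with a red handle, 163 mm long and 13 mm thick, lying on the tool mat beside the tweezers
- screw_bin: open blue bin of hinge screws, 60 x 85 x 28 mm, on the tool mat near the column end
- next_frame: another spectacle frame, 144 x 48 x 44 mm, waiting on the table to the right of the press
- glue: glue bottle, 35 mm across and 98 mm tall, on the table behind and to the right
- tape: small roll of black tape, 56 mm across and 19 mm high, on the table behind and to the right
- cutters: side cutters with blue handles, 120 x 49 x 12 mm, near the front edge of the table at the left
- cup: lidded mug, 84 mm across and 135 mm tall, at the left side of the table

How it is judged (in metres and radians):
On the way, in this order (a step that is already met when the one before it is completed fails the run):
1. the slide is pushed in past the stop pin (beyond 30 mm of its 42 mm) (value of joint slide above 0.03 m), for 0.02 s.
2. let go, the slide has come back and rests against the stop pin at mid position (26.5 to 29.2 mm), nothing pushing it (value of joint slide between 0.0265 and 0.0292 m and value of joint stop_pin below 0.002 m and contact force between the fingers and press below 0.3 N), for 0.3 s.
3. the hinge pin is driven home (at least 5.5 of 7 mm) with the slide still latched (value of joint slide between 0.0265 and 0.0292 m and value of joint stop_pin below 0.002 m and value of joint hinge_pin above 0.0055 m), for 0.1 s.
At the end, for the whole second after the job is handed in: the slide rests latched against the stop pin (26.5 to 29.2 mm, the stop pin out to within 2 mm), the hinge pin is home (at least 5.5 mm down), the ram is up (within 2 mm), and the frame lies still in its nest (within 6 mm along, 7 mm across and 9 mm in height of its seat) (all of step 3 and value of joint ram below 0.002 m and z of frame in the frame of press between 0.15 and 0.168 m and x of frame in the frame of press between 0.022 and 0.034 m and y of frame in the frame of press between 0.002 and 0.016 m and linear speed of frame below 0.02 m/s); the robot touches nothing.
It fails at once if the frame in the nest is touched by the fingers (over 1 N) (contact force between the fingers and frame above 1 N).
It fails at once if the frame is lifted out of its nest (over 12 mm) (z of frame in the frame of press above 0.172 m).
It fails at once if a thing on the press's tool mat (tweezers, screwdriver, screw bin) is moved by more than 20 mm (distance of any of tweezers, driver, screw_bin from where it was at the start of the episode above 0.02 m).
It fails at once if a thing on the table (other frame, glue bottle, tape, side cutters, mug) is moved by more than 20 mm (distance of any of next_frame, glue, tape, cutters, cup from where it was at the start of the episode above 0.02 m).
It also fails if it takes over 51 s, if anything falls off the work surface, if the arm or the gripper's body presses on something with over 40 N, if the wrist force passes 120 N, or if a joint passes its speed limit or range.

## Working session

There is one attempt and no reset: what is moved stays moved. The work goes in short steps, each a Python script; the robot and the scene stay as the last script left them, time stands still between calls to the robot, and variables do not carry over. Pictures are saved under pics/ and viewed, and the job is handed in when it is done.

```bash
mkdir -p pics; python3 - <<'E'
from plant import *
import cv2,numpy as np
for n in("side","top","wrist"):
    d=grab_frame(n); cv2.imwrite(f"pics/{n}0.png",d["frame"][:,:,::-1]); np.savez(f"{n}0.npz",**d)
    print(n,d["intrinsics"].round(1).tolist(),d["dist"],(-d["R"].T@d["t"]).round(3),d["R"][2].round(2))
print(sensors.get_t(),sensors.get_tool_pos(),sensors.get_eef_rot().round(2).tolist(),ctrl.grip_depth,sensors.get_contact_force())
E
```

```text
side [[542.8, 0.0, 329.7], [0.0, 542.8, 234.2], [0.0, 0.0, 1.0]] [-0.02927112  0.          0.          0.          0.        ] [ 1.667 -0.29   1.31 ] [-0.69  0.19 -0.7 ]
top [[569.7, 0.0, 329.6], [0.0, 569.7, 243.2], [0.0, 0.0, 1.0]] [-0.04144448  0.          0.          0.          0.        ] [0.129 0.09  1.436] [ 0.32 -0.07 -0.94]
wrist [[423.4, 0.0, 318.1], [0.0, 423.4, 239.1], [0.0, 0.0, 1.0]] [-0.0024685  0.         0.         0.         0.       ] [0.321 0.513 0.373] [-0.26  0.12 -0.96]
0.15 [0.25418334 0.54321448 0.23049768] [[-0.42, -0.91, -0.0], [-0.91, 0.42, -0.0], [0.0, -0.0, -1.0]] 0.0187 [-0.17003424  0.07178505 -0.44284026]
```

View pics/side0.png

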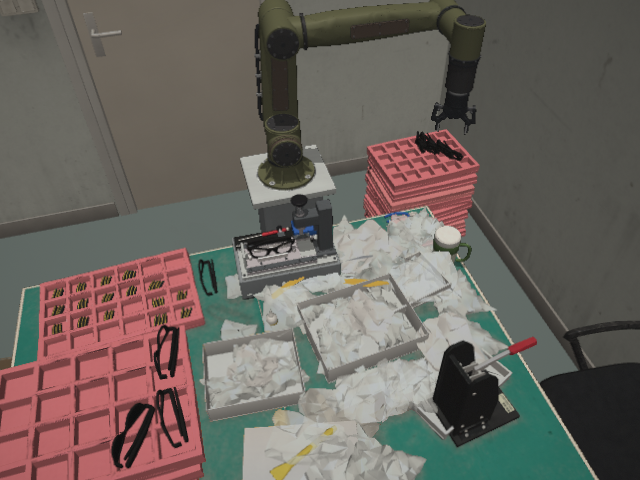

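View pics/top0.png

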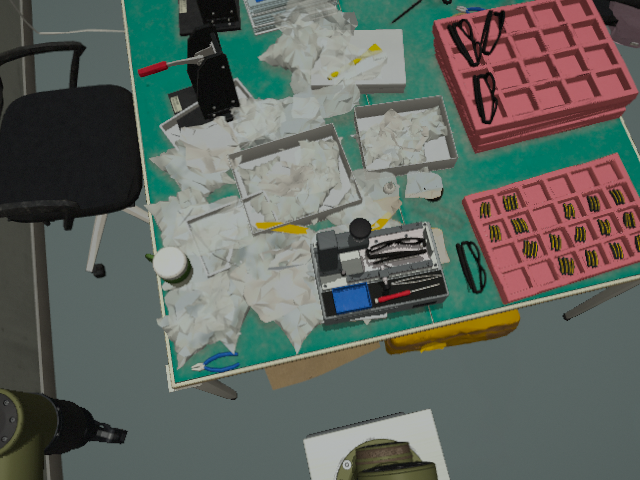

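The press stands ahead of the robot with its column to the left: the knob is at top-image (360,228) and the slide's push end is near (440,240). I'll zoom in and build point clouds.

```bash
cat > h.py <<'E'
import numpy as np,cv2
def cloud(d):
    v,u=np.mgrid[0:480,0:640]; p=np.stack([u,v],-1).reshape(-1,1,2).astype(np.float64)
    n=cv2.undistortPoints(p,d["intrinsics"],d["dist"]).reshape(480,640,2)
    z=d["range_z"].astype(float); c=np.dstack([n*z[...,None],z])
    w=(c-d["t"])@d["R"]; w[z==0]=np.nan
    return w
def proj(d,X):
    r,_=cv2.Rodrigues(d["R"]); return cv2.projectPoints(np.float64(X).reshape(-1,3),r,d["t"],d["intrinsics"],d["dist"])[0].reshape(-1,2)
E
python3 - <<'E'
from h import *
for n,(r0,r1,c0,c1),k in(("top",(205,335,300,460),5),("side",(185,305,225,350),6)):
    d=dict(np.load(n+"0.npz")); im=d["frame"][r0:r1,c0:c1,::-1]
    cv2.imwrite(f"pics/{n}0z.png",cv2.resize(im,None,fx=k*.95 if k==5 else k*.8,fy=k*.95 if k==5 else k*.8,interpolation=cv2.INTER_CUBIC))
d=dict(np.load("top0.npz")); w=cloud(d)[205:335,300:460]
for lo,hi in((.305,.33),(.27,.29),(.15,.165),(.148,.158),(.085,.095)):
    m=(w[...,2]>lo)&(w[...,2]<hi); P=w[m]; print(lo,hi,m.sum(),P.min(0).round(3),P.max(0).round(3),P.mean(0).round(4))
d=dict(np.load("side0.npz")); w=cloud(d)[185:305,225:350]
for lo,hi in((.305,.33),(.148,.158),(.085,.095)):
    m=(w[...,2]>lo)&(w[...,2]<hi)&(w[...,0]>.2); P=w[m]; print(lo,hi,m.sum(),P.min(0).round(3),P.max(0).round(3),P.mean(0).round(4))
E
```

```text
0.305 0.33 392 [ 0.504 -0.086  0.307] [ 0.553 -0.039  0.324] [ 0.5273 -0.0623  0.3148]
0.27 0.29 366 [ 0.508 -0.054  0.27 ] [0.553 0.03  0.287] [0.5292 0.0089 0.2791]
0.15 0.165 601 [ 0.49  -0.246  0.15 ] [0.552 0.03  0.164] [ 0.5119 -0.1566  0.1565]
0.148 0.158 455 [ 0.49  -0.246  0.148] [0.552 0.028 0.158] [ 0.512  -0.1614  0.154 ]
0.085 0.095 2950 [ 0.39  -0.269  0.085] [0.649 0.047 0.095] [ 0.4416 -0.1105  0.0906]
0.305 0.33 163 [ 0.508 -0.087  0.305] [ 0.558 -0.041  0.319] [ 0.5363 -0.0636  0.3125]
0.148 0.158 340 [ 0.494 -0.244  0.148] [0.562 0.029 0.158] [ 0.5231 -0.1498  0.153 ]
0.085 0.095 792 [ 0.397 -0.269  0.085] [0.763 0.042 0.095] [ 0.5153 -0.154   0.0894]
```

View pics/top0z.png

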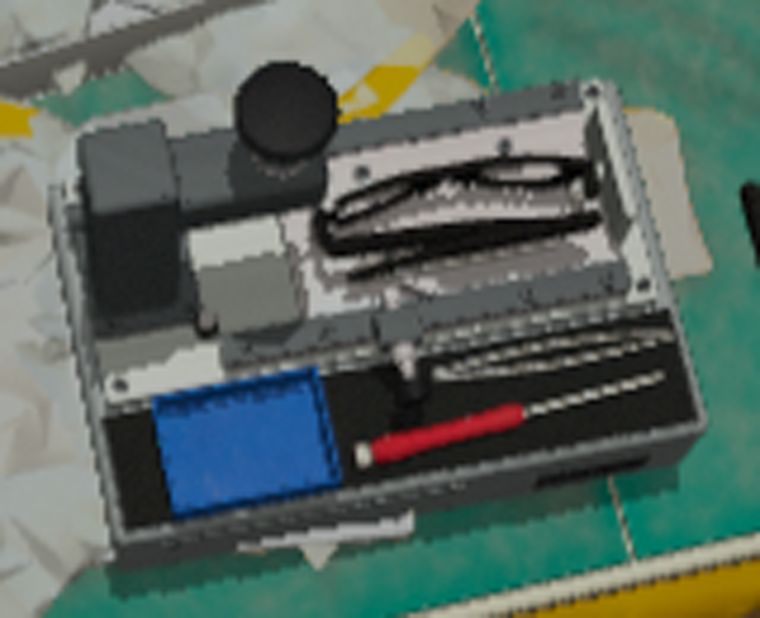

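View pics/side0z.png

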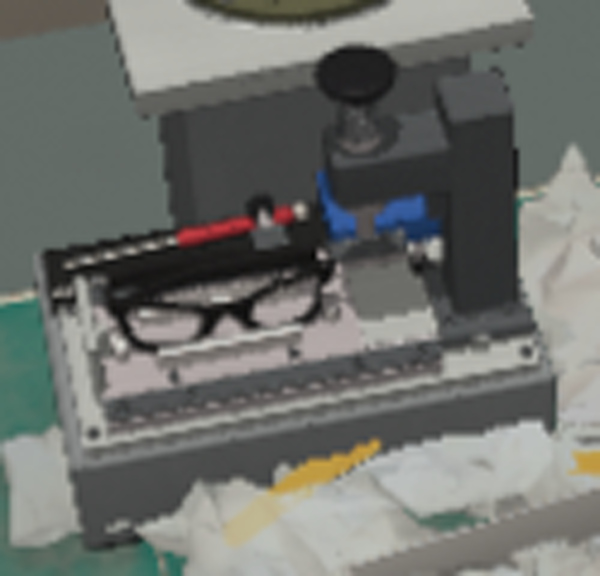

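```bash
python3 - <<'E'
from h import *
T=[]
for n,(r0,r1,c0,c1) in(("top",(205,335,300,460)),("side",(185,305,225,350))):
    d=dict(np.load(n+"0.npz")); w=cloud(d)[r0:r1,c0:c1].reshape(-1,3); w=w[~np.isnan(w[:,0])]
    k=w[(w[:,2]>.314)&(w[:,2]<.32)&(w[:,0]>.2)]; (c,r)=cv2.minEnclosingCircle(k[:,:2].astype(np.float32)); print(n,"knob",len(k),np.round(c,4),r,k[:,2].mean())
    hz=w[(w[:,2]>.087)&(w[:,2]<.093)&(w[:,0]>.38)&(w[:,0]<.62)&(w[:,1]>-.29)&(w[:,1]<.06)]
    print("housing",cv2.minAreaRect(hz[:,:2].astype(np.float32)))
    ov=w[(w[:,2]>.276)&(w[:,2]<.283)&(w[:,1]>-.03)&(w[:,0]>.4)]
    if len(ov)>5: print("col",ov.mean(0),cv2.minAreaRect(ov[:,:2].astype(np.float32)))
    p=w[(w[:,2]>.11)&(w[:,2]<.159)&(w[:,1]<-.225)&(w[:,0]>.38)]; print("plate",len(p)); print(p[np.argsort(p[:,0])][::3].round(3).tolist())
E
```

```text
top knob 250 [ 0.5276 -0.0623] 0.024112392216920853 0.3161030373705371
housing ((0.4919489920139313, -0.11060832440853119), (0.3111851215362549, 0.19623877108097076), 88.14555358886719)
col [0.53034685 0.00862338 0.27939092] ((0.5300114154815674, 0.008700015023350716), (0.041704677045345306, 0.04372881352901459), 87.06526947021484)
plate 360
[[0.464, -0.228, 0.122], [0.464, -0.225, 0.122], [0.465, -0.228, 0.125], [0.467, -0.236, 0.122], [0.468, -0.228, 0.116], [0.47, -0.233, 0.116], [0.471, -0.227, 0.126], [0.473, -0.233, 0.12], [0.474, -0.231, 0.121], [0.476, -0.234, 0.121], [0.477, -0.232, 0.118], [0.478, -0.237, 0.121], [0.479, -0.226, 0.117], [0.483, -0.237, 0.113], [0.484, -0.225, 0.11], [0.486, -0.233, 0.115], [0.486, -0.227, 0.119], [0.487, -0.235, 0.117], [0.489, -0.226, 0.117], [0.49, -0.229, 0.113], [0.49, -0.235, 0.154], [0.491, -0.238, 0.12], [0.491, -0.24, 0.157], [0.491, -0.238, 0.126], [0.492, -0.237, 0.117], [0.493, -0.239, 0.137], [0.494, -0.235, 0.144], [0.494, -0.24, 0.149], [0.494, -0.226, 0.111], [0.495, -0.231, 0.113], [0.495, -0.237, 0.153], [0.496, -0.239, 0.1
[... 3114 characters left out ...]
, 0.123], [0.537, -0.235, 0.114], [0.541, -0.236, 0.114], [0.544, -0.24, 0.157], [0.545, -0.231, 0.112], [0.548, -0.244, 0.154], [0.552, -0.239, 0.156], [0.552, -0.235, 0.112], [0.553, -0.239, 0.135], [0.555, -0.24, 0.129], [0.555, -0.239, 0.112], [0.556, -0.244, 0.119], [0.557, -0.242, 0.136], [0.557, -0.243, 0.133], [0.558, -0.244, 0.142], [0.558, -0.24, 0.129], [0.559, -0.241, 0.147], [0.559, -0.237, 0.111], [0.561, -0.234, 0.112], [0.562, -0.23, 0.116], [0.571, -0.229, 0.116], [0.571, -0.235, 0.119], [0.574, -0.232, 0.121], [0.578, -0.239, 0.114], [0.579, -0.233, 0.122], [0.58, -0.228, 0.118], [0.582, -0.237, 0.117], [0.584, -0.234, 0.115], [0.585, -0.225, 0.117], [0.587, -0.229, 0.116]]
```

Both views show the slide at rest with the frame in its nest and the ram up. The two cameras disagree by about 8 mm in world x, so I'll check with the wrist camera. Press yaw comes out at 88.2°, from the housing edge and from the knob-to-column line. I'll lift first, then go to a viewpoint above the push end.

```bash
cat >> h.py <<'E'
yaw=np.radians(88.2); PX=np.array([np.cos(yaw),np.sin(yaw),0]); PY=np.array([-PX[1],PX[0],0])
ROT=np.column_stack([PY,PX,[0,0,-1.]])   # tool y along press x, camera away from column
E
python3 - <<'E'
from h import *
from plant import *
print(np.linalg.det(ROT))
for p in([.52,-.31,.42],[.523,-.29,.135],[.53,-.0625,.36],[.53,-.0625,.295]):
    print(p,kin.solve_ik(np.array(p),ROT))
p=sensors.get_tool_pos()
try: ctrl.move_straight([p[0],p[1],.42],max_speed=.3)
except ctrl.Unreachable as e: print("unr",e)
print(sensors.get_t(),sensors.get_tool_pos())
E
```

```text
1.0000000000000002
[0.52, -0.31, 0.42] [ -11.86114215    9.55404253   32.90417456    0.         -113.35013203
   10.06114215]
[0.523, -0.29, 0.135] [ -9.82523273   2.59172057  -4.86832971   0.         -82.53994973
   8.02523273]
[0.53, -0.0625, 0.36] [  14.87934193   -4.75772056   11.5009603     0.         -106.25868086
  -16.67934193]
[0.53, -0.0625, 0.295] [ 14.87934193  -6.84826757   2.63549485   0.         -99.48376242
 -16.67934193]
0.925 [0.25399802 0.54339946 0.4195171 ]
```

```bash
python3 - <<'E'
from h import *
from plant import *
ctrl.move_ptp([.52,-.30,.42],ROT)
claw.gripper_to(0.0)
print(sensors.get_t(),sensors.get_tool_pos(),sensors.get_width())
d=grab_frame("wrist"); np.savez("wrist1.npz",**d)
im=d["frame"][:,:,::-1].copy()
cv2.imwrite("pics/wrist1.png",im)
w=cloud(d); 
for lo,hi in((.312,.32),(.152,.158),(.275,.284),(.087,.093)):
    m=(w[...,2]>lo)&(w[...,2]<hi); P=w[m]
    if len(P)>5: print(lo,len(P),P.min(0).round(4),P.max(0).round(4),P.mean(0).round(4),cv2.minAreaRect(P[:,:2].astype(np.float32)))
m=(w[...,2]>.145)&(w[...,2]<.158)&(w[...,1]<-.23)&(w[...,1]>-.26); P=w[m]; print(P.min(0),P.max(0)); print(np.percentile(P[:,1],[2,10,50,90,98]),np.percentile(P[:,2],[2,50,98]))
E
```

```text
4.7917 [ 0.51996388 -0.3000495   0.41998932] 0.0015026685358829747
0.152 1156 [ 0.4915 -0.4747  0.152 ] [ 0.7963 -0.1749  0.158 ] [ 0.5651 -0.2696  0.1557] ((0.63558030128479, -0.3209524154663086), (0.061068397015333176, 0.4058232605457306), 49.91865921020508)
0.087 7290 [ 0.3939 -0.4895  0.087 ] [ 0.8004 -0.0675  0.093 ] [ 0.4578 -0.2019  0.0912] ((0.6149944067001343, -0.2438424825668335), (0.25570759177207947, 0.5380454063415527), 58.99720001220703)
[ 0.49342249 -0.24503907  0.14506948] [ 0.55645311 -0.23589768  0.15782222]
[-0.24460142 -0.24401695 -0.24187594 -0.2378004  -0.23666073] [0.14555655 0.15549517 0.15747522]
```

View pics/wrist1.png

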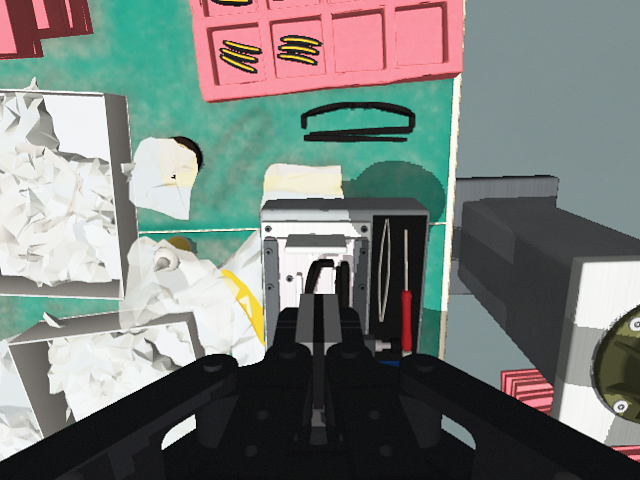

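The plate's upper edge is at about rows 235-245, columns 287-352. That gives a centre at x = 0.525 and an outer face at y = -0.2445, which fits the press geometry (63 mm wide, top at 0.156). Now I'll descend and approach the plate while watching the force.

```bash
python3 - <<'E'
from h import *
from plant import *
face=np.array([.525,-.2445,.135])
ctrl.move_straight(face-.050*PX,max_speed=.2)
f0=np.array(sensors.get_contact_force()); print(sensors.get_t(),f0)
s=-.018
tc=None
while s<.0:
    ctrl.move_straight(face+s*PX,max_speed=.05)
    f=np.array(sensors.get_contact_force())-f0; print(round(s,4),f.round(2))
    if abs(f@PX)>1.5: break
    s+=.002
print(sensors.get_t(),sensors.get_tool_pos())
E
```

```text
6.4167 [0.0751017  0.36891789 0.35015887]
-0.018 [ 0.47 -0.92 -0.37]
-0.016 [-0.22 -0.58  0.15]
-0.014 [-0.7  -0.88 -0.15]
-0.012 [ 0.15 -0.5   0.29]
-0.01 [ 0.97 -3.9  -2.6 ]
8.2083 [ 0.52462201 -0.25503021  0.13501234]
```

```bash
python3 - <<'E'
from h import *
from plant import *
face=np.array([.525,-.2445,.135]); b=-.0107
def go(tr,v):
    ctrl.move_straight(face+(b+tr)*PX,max_speed=v); f=np.array(sensors.get_contact_force())
    print(tr,f.round(2),np.array(sensors.get_tool_pos()).round(4)); return -f@PX
for tr in(.01,.02,.03,.034,.036,.038,.039):
    if go(tr,.05)>16: break
d=grab_frame("top"); np.savez("top2.npz",**d)
cv2.imwrite("pics/top2.png",cv2.resize(d["frame"][190:340,290:470,::-1],None,fx=4,fy=4,interpolation=cv2.INTER_CUBIC))
print(sensors.get_t())
E
```

```text
0.01 [ 1.36 -5.04 -1.5 ] [ 0.5249 -0.2457  0.135 ]
0.02 [ 1.9  -5.94 -2.11] [ 0.5253 -0.2359  0.1351]
0.03 [ 1.43 -7.2  -1.95] [ 0.5256 -0.2259  0.135 ]
0.034 [ 2.72 -6.99 -2.51] [ 0.5257 -0.222   0.135 ]
0.036 [ 1.88 -7.19 -1.89] [ 0.5258 -0.2201  0.135 ]
0.038 [ 0.67 -7.11 -2.01] [ 0.5258 -0.2182  0.1351]
0.039 [ 1.05 -7.88 -1.54] [ 0.5259 -0.2172  0.135 ]
10.2917
```

View pics/top2.png

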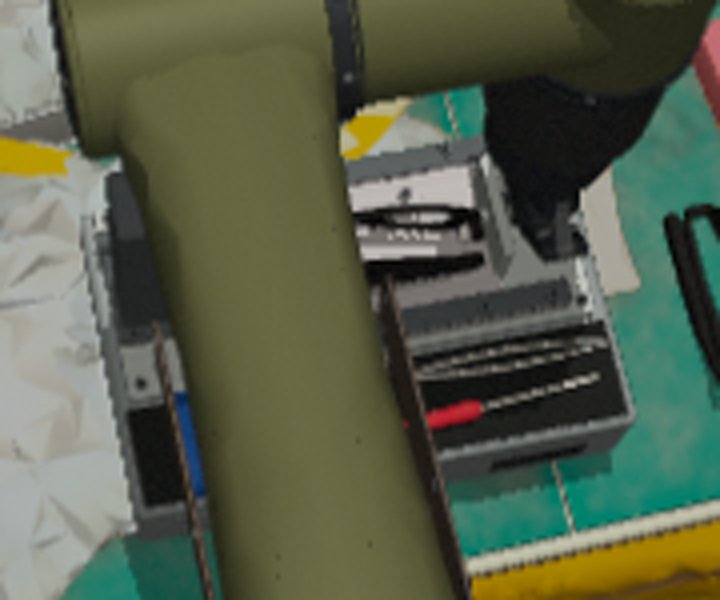

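The plate (at about (500,230) in the zoom) has moved in with the gripper behind it, roughly 39 mm. I'll go on to the end stop under force guard, then back off.

```bash
python3 - <<'E'
from h import *
from plant import *
face=np.array([.525,-.2445,.135]); b=-.0107
for tr in(.040,.041,.042,.043):
    ctrl.move_straight(face+(b+tr)*PX,max_speed=.05); f=np.array(sensors.get_contact_force())
    print(tr,f.round(2),np.array(sensors.get_tool_pos()).round(4))
    if -f@PX>10: break
ctrl.move_straight(face-.07*PX,max_speed=.2)
ctrl.wait(.4); print(sensors.get_contact_force())
p=face-.06*PX; p[2]=.42
ctrl.move_straight(p,max_speed=.25)
d=grab_frame("wrist"); np.savez("wrist3.npz",**d); cv2.imwrite("pics/wrist3.png",d["frame"][:,:,::-1])
w=cloud(d); m=(w[...,2]>.145)&(w[...,2]<.158)&(w[...,1]<-.17)&(w[...,1]>-.25)&(w[...,0]>.48)&(w[...,0]<.57); P=w[m]; print(np.percentile(P[:,1],[2,10,50,90,98]))
d=grab_frame("top"); np.savez("top3.npz",**d)
cv2.imwrite("pics/top3.png",cv2.resize(d["frame"][190:340,290:470,::-1],None,fx=4,fy=4,interpolation=cv2.INTER_CUBIC))
print(sensors.get_t())
E
```

```text
0.04 [ 0.84 -8.   -2.39] [ 0.5259 -0.2162  0.135 ]
0.041 [ 1.75 -7.43 -1.5 ] [ 0.5259 -0.2153  0.1351]
0.042 [ 1.77 -7.02 -3.05] [ 0.526  -0.2143  0.1351]
0.043 [ 1.94 -7.37 -2.88] [ 0.526  -0.2133  0.1351]
[0.37801624 0.4991484  0.22334735]
[-0.21686018 -0.21626299 -0.21229231 -0.1955335  -0.18392858]
13.7417
```

View pics/wrist3.png

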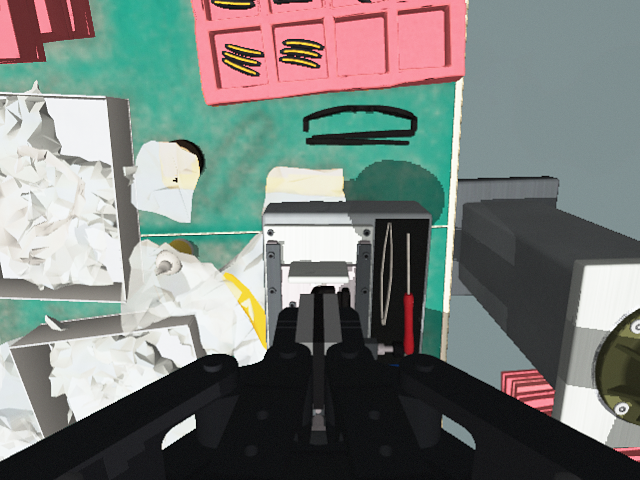

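The plate face is now at y = -0.2169 (rows 262-280, columns 289-348). It has come back to 27.7 mm from rest, so the slide is latched. Next, the knob at (0.531, -0.0625).

```bash
python3 - <<'E'
from h import *
from plant import *
K=np.array([.531,-.0627,.40])
ctrl.move_straight(K,max_speed=.25)
K[2]=.335; ctrl.move_straight(K,max_speed=.15)
ctrl.wait(.2); f0=np.array(sensors.get_contact_force())
print(sensors.get_t(),f0)
z=.323
while z>.305:
    K[2]=z; ctrl.move_straight(K,max_speed=.04); f=np.array(sensors.get_contact_force())-f0
    print(round(z,4),f.round(2))
    if f[2]>3: break
    z-=.002
print(sensors.get_t())
E
```

```text
15.65 [0.19563839 0.64488146 0.85193067]
0.323 [-0.63 -1.18 -0.39]
0.321 [-0.43 -0.74 -1.78]
0.319 [ 0.2  -1.25 -0.98]
0.317 [ 0.54 -0.84 -0.27]
0.315 [-0.65  0.19  4.34]
17.1
```

```bash
python3 - <<'E'
from h import *
from plant import *
K=np.array([.531,-.0627,.31]); f0=np.array([.2,.64,.3])
for z in(.310,.306,.304,.302,.300,.2985,.2975,.297,.2965,.296,.2955,.295):
    K[2]=z; ctrl.move_straight(K,max_speed=.03); f=np.array(sensors.get_contact_force())-f0
    print(z,f.round(2),round(sensors.get_tool_pos()[2],4))
    if f[2]>20: break
ctrl.wait(.3); print(np.array(sensors.get_contact_force())-f0,sensors.get_tool_pos())
K[2]=.34; ctrl.move_straight(K,max_speed=.06)
ctrl.wait(.2)
K[2]=.42; ctrl.move_straight(K,max_speed=.25)
ctrl.move_straight([.525,-.305,.42],max_speed=.3)
d=grab_frame("wrist"); cv2.imwrite("pics/wrist4.png",d["frame"][:,:,::-1])
w=cloud(d); m=(w[...,2]>.145)&(w[...,2]<.158)&(w[...,1]<-.17)&(w[...,1]>-.25)&(w[...,0]>.48)&(w[...,0]<.57); P=w[m]; print(np.percentile(P[:,1],[2,10,50,90,98]))
d=grab_frame("side"); np.savez("side4.npz",**d)
cv2.imwrite("pics/side4.png",cv2.resize(d["frame"][185:305,225:350,::-1],None,fx=4.8,fy=4.8,interpolation=cv2.INTER_CUBIC))
w=cloud(d)[185:305,225:350]; m=(w[...,2]>.30)&(w[...,2]<.33)&(w[...,0]>.45)&(w[...,1]>-.1)&(w[...,1]<-.03); print(m.sum(),w[m][:,2].max(),np.median(w[m][:,2]))
print(sensors.get_t())
E
```

```text
0.31 [-1.17  0.56  6.02] 0.3108
0.306 [-1.71  0.23  6.19] 0.3071
0.304 [-2.16  1.25  7.82] 0.3053
0.302 [-2.65  1.19  8.75] 0.3039
0.3 [-2.75  1.78 10.15] 0.3023
0.2985 [-2.98  1.08 11.78] 0.3011
0.2975 [-2.47  1.81 11.45] 0.3003
0.297 [-2.93  2.3  11.49] 0.2999
0.2965 [-4.32  2.1  13.25] 0.2995
0.296 [-3.14  1.84 12.67] 0.299
0.2955 [-3.21  2.91 12.51] 0.2985
0.295 [-3.6   2.19 12.69] 0.298
[-3.46559827  2.37713538 12.58087171] [ 0.531152   -0.06285224  0.298055  ]
[-0.21693087 -0.2162714  -0.21252514 -0.1946152  -0.18338877]
172 0.31916053916422116 0.3122274270807808
23.125
```

View pics/side4.png

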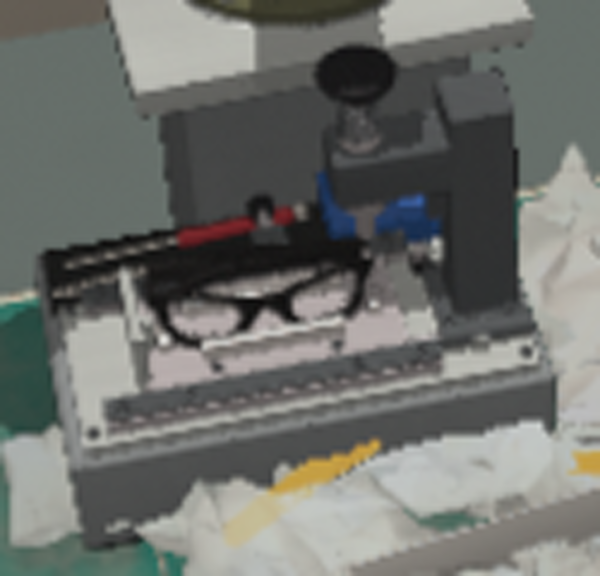

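```bash
python3 - <<'E'
from h import *
d=dict(np.load("side0.npz")); w=cloud(d)[185:305,225:350]; m=(w[...,2]>.30)&(w[...,2]<.33)&(w[...,0]>.45)&(w[...,1]>-.1)&(w[...,1]<-.03); print(m.sum(),w[m][:,2].max(),np.median(w[m][:,2]))
E
```

```text
171 0.3186338763789156 0.3126000955434303
```

The slide is still latched (plate at -0.2169) and the ram is up again, with the knob at its original height. The arm sagged a few mm under load and I never felt the lower stop, so I'll press once more down to the stop to be sure.

```bash
python3 - <<'E'
from h import *
from plant import *
K=np.array([.531,-.0627,.42])
ctrl.move_straight(K,max_speed=.3)
K[2]=.330; ctrl.move_straight(K,max_speed=.15); ctrl.wait(.2); f0=np.array(sensors.get_contact_force())
for z in(.310,.303,.300,.297,.295,.2945,.294,.2935,.293,.2925,.292,.2915,.291,.2905,.290):
    K[2]=z; ctrl.move_straight(K,max_speed=.03); f=np.array(sensors.get_contact_force())-f0
    print(z,f.round(2),round(sensors.get_tool_pos()[2],4))
    if f[2]>17: break
ctrl.wait(.3); print(np.array(sensors.get_contact_force())-f0,sensors.get_tool_pos())
K[2]=.34; ctrl.move_straight(K,max_speed=.06)
ctrl.wait(.2)
K[2]=.42; ctrl.move_straight(K,max_speed=.25)
ctrl.move_straight([.525,-.305,.42],max_speed=.3)
d=grab_frame("wrist"); cv2.imwrite("pics/wrist5.png",d["frame"][:,:,::-1])
w=cloud(d); m=(w[...,2]>.145)&(w[...,2]<.158)&(w[...,1]<-.17)&(w[...,1]>-.25)&(w[...,0]>.48)&(w[...,0]<.57); P=w[m]; print(np.percentile(P[:,1],[2,10,50,90,98]))
d=grab_frame("side"); np.savez("side5.npz",**d)
cv2.imwrite("pics/side5.png",cv2.resize(d["frame"][185:305,225:350,::-1],None,fx=4.8,fy=4.8,interpolation=cv2.INTER_CUBIC))
w=cloud(d)[185:305,225:350]; m=(w[...,2]>.30)&(w[...,2]<.33)&(w[...,0]>.45)&(w[...,1]>-.1)&(w[...,1]<-.03); print(m.sum(),w[m][:,2].max(),np.median(w[m][:,2]))
print(sensors.get_t(),sensors.get_contact_force())
E
```

```text
0.31 [-1.56  3.02  5.52] 0.3111
0.303 [-2.96  2.14  7.01] 0.3045
0.3 [-2.73  2.27  7.75] 0.3017
0.297 [-3.79  2.7   8.43] 0.2989
0.295 [-3.4   3.47  9.61] 0.2977
0.2945 [-4.71  3.91 11.55] 0.2976
0.294 [-5.17  3.62 12.68] 0.2974
0.2935 [-5.82  4.34 12.91] 0.2973
0.293 [-5.09  4.45 15.74] 0.2973
0.2925 [-7.11  4.69 16.86] 0.2972
0.292 [-6.05  6.14 18.22] 0.2972
[-7.43607662  6.15024168 18.98097172] [ 0.53120705 -0.06273275  0.29719332]
[-0.21701537 -0.2162706  -0.21255668 -0.19440292 -0.18369263]
171 0.3193863737151201 0.31242869099489684
31.4583 [-1.06886031  0.10079565 -0.62016677]
```

View pics/side5.png

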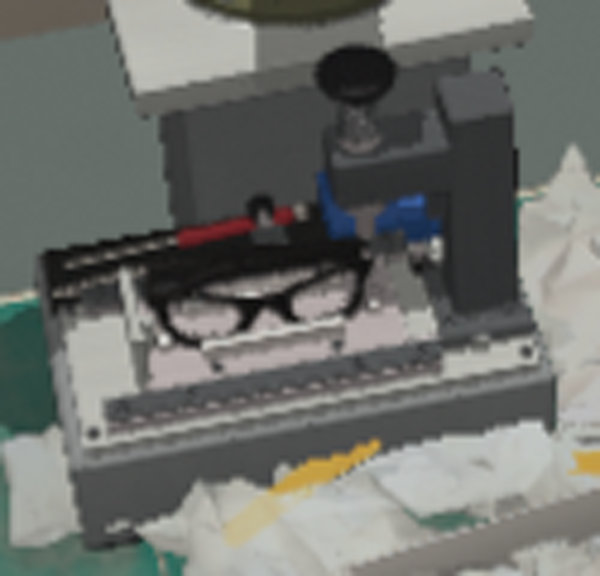

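On the second press the force at the same depth was about 4 N lower, so the pin had already been driven. The hard stop came at z = 0.2973, and the slide and ram are where they should be.

```bash
python3 -c "
from plant import *
print(job.job_done(), sensors.get_t())"
```

```text
the job is handed in; nothing more can be done
the job is handed in; nothing more can be done
```

The job is done and handed in at about 31.5 s of the 51 s allowed; the hand-in reports no verdict.

- **Slide:** I pushed the plate about 43 mm from first touch (7–8 N). I did not feel a clear force rise at the end stop. After release the plate face stood 27.7 mm in from rest, so the slide is latched. It read the same after both ram strokes.
- **Hinge pin:** The first ram stroke got down to z ≈ 0.298, with about 4 N of extra force from the pin. The arm sagged under load, so I was not sure it had reached the stop and pressed again. The second stroke met the lower stop at z ≈ 0.2973, about 19.5 mm down, and the extra force was gone. Both point to the pin being home. I did not measure the pin head itself in a picture.
- **Ram and surroundings:** The knob is back at its starting height. The last side picture shows the frame lying in its nest and the screwdriver and bin looking unmoved; I checked this by eye only. The gripper was clear of everything.
- **Disagreement:** The top and side cameras differed by about 8 mm in world x. I used values in between, which fit the wrist camera and the press dimensions.

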